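# Sort glued brackets into the pass and reject bays

### The job

Sort the two freshly glued brackets by the tag on their foot: push each one sideways into the fenced bay whose marker plate shows the same shape as its tag (disc for passed, cross for rejected), until it is fully inside the bay, lying flat and roughly in line with it. The glue is still setting, so slide them along the bench and do not lift or tip them, and leave all the other things on the bench where they are.

Things in the scene. Friction and masses are not known exactly. Their poses are not given: they have to be found in the camera images.
- bracket_disc: glued light-wood L bracket: foot 120 (x) x 70 (y) x 26 mm, flat on the bench; upright 18 mm thick, 58 mm high overall, 70 wide, at its +x end. Dark steel tag on top of the foot, 14 mm to -x of origin: round disc, 50 mm (passed). Origin: centre of underside; z up. 0.17-0.35 kg, slides at 1-4 N. Starts between the bays, x within 0.2 rad of robot's x; one bracket nearer, one farther (varies)
- bracket_cross: glued light-wood L bracket: foot 120 (x) x 70 (y) x 26 mm, flat on the bench; upright 18 mm thick, 58 mm high overall, 70 wide, at its +x end. Dark steel tag on top of the foot, 14 mm to -x of origin: diagonal cross, 62 mm (rejected). Origin: centre of underside; z up. 0.17-0.35 kg, slides at 1-4 N. Starts between the bays, x within 0.2 rad of robot's x; one bracket nearer, one farther (varies)
- bay_left: left bay: fixed three-sided plywood fence on the bare bench, battens 28 mm high, 18 thick. Origin: centre of its inner floor. Inside -200 to +200 mm along x (closed ends), -55 to +55 along y: back batten at +y, wholly open (no sill) towards the other bay. Behind the back batten a 90 x 90 x 28 mm block bears a marker. Yaw within 0.1 rad of robot's axes
- bay_right: right bay: fixed three-sided plywood fence on the bare bench, battens 28 mm high, 18 thick. Origin: centre of its inner floor. Inside -200 to +200 mm along x (closed ends), -55 to +55 along y: back batten at -y, wholly open (no sill) towards the other bay. Behind the back batten a 90 x 90 x 28 mm block bears a marker. Yaw within 0.1 rad of robot's axes
- marker_disc: fixed marker plate, light wood 86 x 86 x 8 mm, on the block behind the back batten of the left (y > 0) or right (y < 0) bay (it varies), with a thin dark steel disc, 66 mm (pass bay) on top, telling what that bay is for. Origin: centre of underside, 28 mm above the bench, 118 mm from the bay's origin, away from its open side
- marker_cross: fixed marker plate, light wood 86 x 86 x 8 mm, on the block behind the back batten of the left (y > 0) or right (y < 0) bay (it varies), with a thin dark steel diagonal cross, 80 mm (reject bay) on top, telling what that bay is for. Origin: centre of underside, 28 mm above the bench, 118 mm from the bay's origin, away from its open side
- sanding_block: bystander: cork sanding block, 45 x 85 x 34 mm, between the far ends of the bays, beyond the brackets; origin: centre of its underside
- screwdriver: bystander: screwdriver 150 mm long lying roughly across the bench beyond the brackets, between the bays
- mallet: bystander: hammer with a dark wooden handle, 280 mm long, lying at the right
- glue_bottle: bystander: white glue bottle, 60 mm diameter, 150 mm high, standing at the far right; origin: centre of its underside
- wax_tin: bystander: aluminium tin, 84 mm diameter, 50 mm high, standing at the far left; origin: centre of its underside
- offcut: bystander: dark wood offcut, 150 x 60 x 30 mm, lying at the left; origin: centre of its underside
- wrench: bystander: wrench 180 mm long lying at the left
There are look-alikes about, which are no part of the job. Leave any purple look-alike of the bracket_cross alone.

How it is judged (in metres and radians):
At the end, for the whole second after the job is handed in: Each bracket is in the bay whose marker matches its tag, fully inside (standing out of the open side by at most about 6 mm: origin within 26 mm of the bay's centre line), in line with the bay within 0.35 rad, flat on the bench (8 mm, 0.1 rad) and at rest (height (world z) of each of bracket_disc, bracket_cross below 0.008 m and angle between each of bracket_disc, bracket_cross's own z axis and vertical below 0.1 rad and linear speed of each of bracket_disc, bracket_cross below 0.02 m/s and ((world y of marker_disc above 0 m and y of bracket_disc in the frame of bay_left between -0.026 and 0.04 m and x of bracket_disc in the frame of bay_left between -0.155 and 0.155 m and angle between the x axis of bracket_disc and the x axis of bay_left, either way round below 0.35 rad and y of bracket_cross in the frame of bay_right between -0.04 and 0.026 m and x of bracket_cross in the frame of bay_right between -0.155 and 0.155 m and angle between the x axis of bracket_cross and the x axis of bay_right, either way round below 0.35 rad) or (world y of marker_disc below 0 m and y of bracket_disc in the frame of bay_right between -0.04 and 0.026 m and x of bracket_disc in the frame of bay_right between -0.155 and 0.155 m and angle between the x axis of bracket_disc and the x axis of bay_right, either way round below 0.35 rad and y of bracket_cross in the frame of bay_left between -0.026 and 0.04 m and x of bracket_cross in the frame of bay_left between -0.155 and 0.155 m and angle between the x axis of bracket_cross and the x axis of bay_left, either way round below 0.35 rad))); the robot touches nothing.
It fails at once if a bracket is lifted more than 25 mm off the bench or tipped more than 0.4 rad (height (world z) of any of bracket_disc, bracket_cross above 0.025 m or angle between any of bracket_disc, bracket_cross's own z axis and vertical above 0.4 rad).
It fails at once if a bystander is moved more than 30 mm (distance of any of sanding_block, screwdriver, mallet, glue_bottle, wax_tin, offcut, wrench from where it was at the start of the episode above 0.03 m).
It also fails if it takes over 61 s, if anything falls off the work surface, if the arm or the gripper's body presses on something with over 40 N, if the wrist force passes 120 N, or if a joint passes its speed limit or range.

### The arm

A 6-joint arm with a two-finger parallel gripper is mounted at the origin on the work surface. World frame = base frame: x ahead of the robot, y to its left, z up, the work surface at z = 0. Lengths are in m, angles in degrees, forces in N, time in s.
With the tool pointing down it reaches from about 0.3 to 0.75 m from the base axis. Payload 8.5 kg.
Tool frame: the origin (TCP) lies on the centre line of the jaws, within the pads' length; the fingertips stand 17 mm ahead of it and the grasp point (between the pads) lies 2 mm behind it (env.tip_extent is the distance from the TCP to the fingertips, in m); z points along the fingers, y is the direction in which the jaws open and shut (so a half turn about z gives the same grasp; the last joint's range is limited). The gripper opens to 85 mm and grips with 20 to 120 N. Pads are 22 mm wide; open, the fingers measure 114 mm over their backs; the gripper's body (76 mm by 85 mm) begins 54 mm behind the grasp point. The pads swing forward as they close: fully open they stand 13 mm farther back than shut.
Start: joints at [54.758, 21.807, 74.336, -0, 83.858, -12.336], TCP at [0.214, 0.507, 0.248] pointing down, gripper open.
Joint ranges: [-178.18, 178.18], [-50.72, 133.34], [12.68, 142.11], [-81.47, 261.47], [9.98, 163.14], [-165.26, 165.26]. Speed limits (degrees/s): [136.94, 136.94, 180, 180, 180, 180].

### API

Orientations are given as a 3x3 rotation matrix whose columns are the frame's x, y, z axes.
In Python, from rig import telemetry, get_image, camera_params, close_job, env gives the robot as it stands.
- The arm moves only by the tool apply_moves, never from a script. Its argument "motion" is a list of rows, each an object of numbers: "tx", "ty", "tz": the shift along the tool's x, y, z in cm; "turn": the turn about the tool's z in degrees; "jaw": the gripper's target within -1 to 1 (fully open at 1, half-way at 0, shut at -1). In form: [{"tx": .., "ty": .., "tz": .., "turn": .., "jaw": ..}, ...]. A call has 1 to 5 rows; each row is the pose to reach, as a shift and turn from the pose measured when the call began, along the tool's axes at that moment; what a row does not reach only later rows make up. A row lasts 1/12 s, in which the tool goes at most 41.7 mm and 7.16 degrees, less where a joint would pass 70% of its speed; a pose out of reach is approached as far as the arm can. A call with a gripper value outside its range is refused whole. The fingers move at their own pace and stop on an object; "squeeze" is the grip in N (left out, the last holds). Time passes only in rows, so rows that repeat a pose let the fingers close. It gives the time, the measured TCP pose, the force and the opening at its end, in the units of the state.
- telemetry.observe(): the state, without advancing time (a new reading comes with each control period).
- get_image(name): name is "side" or "top" or "wrist"; returns (picture, depth): 480x640x3 uint8, red, green, blue; 480x640 float32, m along the optical axis (not along the pixel's ray), 0 where there is no reading.
- camera_params(name): a dict with "fx", "fy", "cx", "cy" (pixels), "rvec" (rotation vector, rad) and "tvec" (3), from world to camera coordinates, as OpenCV has them. Camera axes: x right, y down, z forward; pixel columns grow to the right and rows downward; lengths in m; the calibration is good to about 2 mm. A picture is of the moment at which its call begins: read the wrist's pose just before it. camera_params takes no time and is no camera call; for the wrist camera it gives the pose at the moment of the call.
- close_job(): hands the job in, once; it reports no verdict.
The state is a dict: "time_s": time; "q": joint angles; "qvel": joint speeds; "joint_efforts": joint torques, N m; "position": TCP position; "tool_rot": TCP orientation; "ft_force": force on the tool from outside, world axes, zero at the start; "wrist_torque": the same for the moment, N m; "grip_width": finger opening in m.
Only numpy, scipy, OpenCV 4.12 (cv2) and the standard library are available. Lean on these libraries where they do the work, as an engineer would, in place of code of your own. Each camera call takes 0.05 s, during which the arm holds its last target. There are 200 camera calls.

## Working session

There is one attempt and no reset: what is moved stays moved. The work goes in short steps, Python scripts to look and compute and a tool call to move; the robot and the scene stay as the last step left them, time stands still between calls to the robot, and variables do not carry over. Pictures are saved under pics/ and viewed, about 8 in all and at most 12, crops included, and the job is handed in when it is done.

Besides the shell and the picture viewer there is one more tool, called after "Call:" as name(argument=value, ...), one argument or row to a line, values as JSON. apply_moves: Moves the arm, as the interface text tells. Its arguments: {"type":"object","properties":{"motion":{"type":"array"},"squeeze":{"type":"number"}},"required":["motion"]}

```bash
mkdir -p pics; ls
python3 - <<'E'
from rig import *
import cv2
s=telemetry.observe();print({k:s[k] for k in('time_s','position','tool_rot','grip_width')},env.tip_extent)
for n in('top','side'):
    p,d=get_image(n);cv2.imwrite(f'pics/{n}0.png',p[:,:,::-1]);print(n,camera_params(n))
E
```

```text
pics
{'time_s': 0.0, 'position': array([0.21393457, 0.50639175, 0.24770578]), 'tool_rot': array([[-9.21116781e-01,  3.89285477e-01, -8.33104744e-04],
       [ 3.89286253e-01,  9.21116044e-01, -1.20266983e-03],
       [ 2.99204247e-04, -1.43211559e-03, -9.99998930e-01]]), 'grip_width': 0.08558484144243313} 0.017
top {'fx': 489.5018986071548, 'fy': 489.5018986071548, 'cx': 318.8382857891961, 'cy': 236.76877155430907, 'rvec': array([ 2.16304215, -2.1245384 ,  0.11213867]), 'tvec': array([-2.05623634e-04,  5.02962303e-01,  1.11029182e+00])}
side {'fx': 566.2246125928071, 'fy': 566.2246125928071, 'cx': 323.0347336970519, 'cy': 229.25847846146655, 'rvec': array([ 2.0788646 , -0.46472569,  0.2895401 ]), 'tvec': array([-0.44488865,  0.17018301,  1.42520413])}
```

View pics/top0.png

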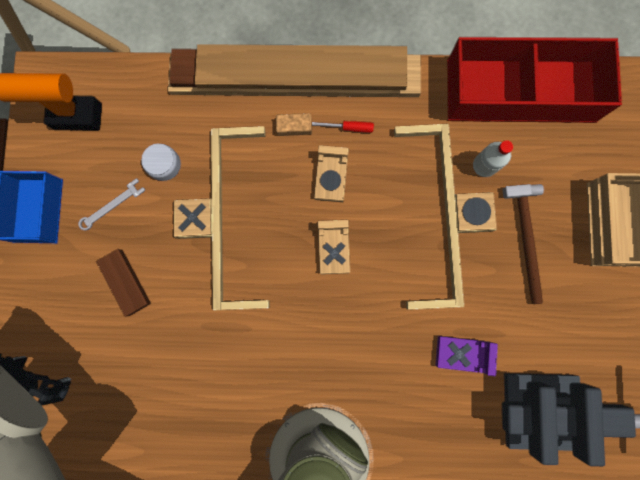

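The picture shows the left bay with the cross marker (192,217) and the right bay with the disc marker (477,212). There are three bracket-like things:
- **Wood with disc tag (331,178), far:** this is bracket_disc and goes right.
- **Wood with cross tag (334,250), near:** this is bracket_cross and goes left.
- **Purple with cross tag (465,355):** this is the look-alike, so I leave it alone.

Next I'll measure these and confirm them in a crop.

```bash
cat > h.py <<'E'
from rig import *
import cv2, numpy as np
def ray(px,z,c):
    R=cv2.Rodrigues(c['rvec'])[0];o=-R.T@c['tvec']
    d=R.T@np.array([(px[0]-c['cx'])/c['fx'],(px[1]-c['cy'])/c['fy'],1.]);return (o+d*(z-o[2])/d[2])[:2]
def tags(p,c,rois):
    out={}
    hsv=cv2.cvtColor(p,cv2.COLOR_RGB2HSV)
    for k,((x0,y0,x1,y1),z) in rois.items():
        h=hsv[y0:y1,x0:x1]; m=((h[...,2]<110)&(h[...,1]<110)).astype('uint8')
        n,l,s,ce=cv2.connectedComponentsWithStats(m)
        i=1+np.argmax(s[1:,4]); px=ce[i]+[x0,y0]; out[k]=(px,s[i,4],ray(px,z,c)); print(k,px.round(1),s[i,4],out[k][2].round(4))
    return out
E
python3 - <<'E'
from h import *
c=camera_params('top');p=cv2.imread('pics/top0.png')[:,:,::-1].copy()
tags(p,c,{'disc':((315,165,347,193),.028),'cross':((320,236,350,268),.028),'mdisc':((458,194,496,231),.038),'mcross':((174,200,210,236),.038)})
def q(n,pts,z):
    for a in pts: print(n,a,ray(a,z,c).round(3))
q('foot edge/corners disc',[(316,199),(345,201),(319,147),(349,149)],.026)
q('foot corners cross',[(320,273),(350,272)],.026)
q('uprightcorners',[(319,147),(349,149),(319,221),(349,221)],.058)
q('bayL',[(220,137),(222,300)],.028); q('bayR',[(443,133),(456,300)],.028)
cv2.imwrite('pics/crop0.png',cv2.resize(p[110:310,165:505,::-1],None,fx=2.3,fy=2.3,interpolation=cv2.INTER_CUBIC))
E
```

```text
disc [330.1 180.1] 315 [ 0.6398 -0.0151]
cross [333.7 253.2] 256 [ 0.4653 -0.0264]
mdisc [476.1 211. ] 603 [ 0.5686 -0.3554]
mcross [191.7 216.8] 340 [0.5445 0.3084]
foot edge/corners disc (316, 199) [0.594 0.017]
foot edge/corners disc (345, 201) [ 0.59  -0.051]
foot edge/corners disc (319, 147) [0.721 0.013]
foot edge/corners disc (349, 149) [ 0.717 -0.059]
foot corners cross (320, 273) [0.419 0.005]
foot corners cross (350, 272) [ 0.422 -0.065]
uprightcorners (319, 147) [0.711 0.012]
uprightcorners (349, 149) [ 0.707 -0.058]
uprightcorners (319, 221) [0.536 0.009]
uprightcorners (349, 221) [ 0.537 -0.06 ]
bayL (220, 137) [0.743 0.253]
bayL (222, 300) [0.352 0.23 ]
bayR (443, 133) [ 0.759 -0.284]
bayR (456, 300) [ 0.363 -0.308]
```

View pics/crop0.png

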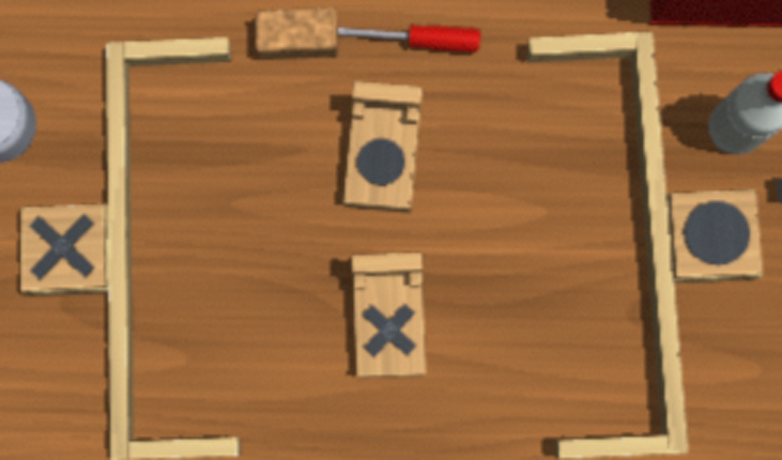

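Confirmed: both wood tags and both markers are clear. I'll push with the open jaws lined up along x, so each bracket has two contact points on its long side. The disc bracket goes first, pushed to the right.

```bash
cat > g.py <<'E'
import sys; from h import *
# goal x y z (m), angle of tool y (deg) -> tool-frame move
x,y,z,a=map(float,sys.argv[1:5]); s=telemetry.observe();R=s['tool_rot']
t=100*R.T@(np.array([x,y,z])-s['position']); cur=np.degrees(np.arctan2(R[1,1],R[0,1]))
print('t',s['time_s'],'pos',s['position'].round(4),'cm',t.round(2),'turn',round(cur-a,1),'F',s['ft_force'].round(1))
E
python3 g.py .654 .07 .2 -3
```

```text
t 0.1 pos [0.2139 0.5064 0.2478] cm [-57.52 -23.07   4.79] turn 70.1 F [ 0.8  0.6 -0.6]
```

Call:
apply_moves(
  motion=[
    {"tx": -4,"ty": -1.7,"tz": 0,"turn": 6,"jaw": 1},
    {"tx": -8,"ty": -3.4,"tz": 0,"turn": 13,"jaw": 1},
    {"tx": -12,"ty": -5,"tz": 0,"turn": 20,"jaw": 1},
    {"tx": -16,"ty": -6.6,"tz": 0,"turn": 27,"jaw": 1},
    {"tx": -20,"ty": -8.3,"tz": 0,"turn": 34,"jaw": 1},
  ],
)

```text
time_s: 0.52
position: [0.361, 0.3565, 0.2476]
tool_rot: [[-0.541, 0.841, -0.001], [0.841, 0.541, -0.001], [-0.0, -0.002, -1.0]]
ft_force: [1.0, 0.3, -0.5]
grip_width: 0.0854
```

```bash
python3 g.py .654 .07 .2 -3
```

```text
t 0.5167 pos [0.361  0.3565 0.2476] cm [-39.95   9.14   4.77] turn 35.8 F [ 1.   0.3 -0.5]
```

Call:
apply_moves(
  motion=[
    {"tx": -4,"ty": 0.9,"tz": 0.3,"turn": 7,"jaw": 1},
    {"tx": -8,"ty": 1.8,"tz": 0.6,"turn": 14,"jaw": 1},
    {"tx": -12,"ty": 2.7,"tz": 1,"turn": 21,"jaw": 1},
    {"tx": -16,"ty": 3.6,"tz": 1.4,"turn": 28,"jaw": 1},
    {"tx": -20,"ty": 4.5,"tz": 1.8,"turn": 35,"jaw": 1},
  ],
)

```text
time_s: 0.93
position: [0.5081, 0.2108, 0.2292]
tool_rot: [[0.045, 0.999, -0.002], [0.999, -0.045, -0.001], [-0.001, -0.002, -1.0]]
ft_force: [0.1, 0.7, -0.4]
grip_width: 0.0855
```

```bash
python3 g.py .654 .07 .15 -3
```

```text
t 0.9333 pos [0.5081 0.2108 0.2292] cm [-13.4   15.22   7.92] turn 0.4 F [ 0.1  0.7 -0.4]
```

Call:
apply_moves(
  motion=[
    {"tx": -2.7,"ty": 3,"tz": 1,"turn": 0,"jaw": 1},
    {"tx": -5.4,"ty": 6,"tz": 2,"turn": 0,"jaw": 1},
    {"tx": -8,"ty": 9,"tz": 3,"turn": 0,"jaw": 1},
    {"tx": -10.7,"ty": 12,"tz": 4,"turn": 0,"jaw": 1},
    {"tx": -13.4,"ty": 15.2,"tz": 5,"turn": 0,"jaw": 1},
  ],
)

```text
time_s: 1.35
position: [0.653, 0.0699, 0.1787]
tool_rot: [[0.046, 0.999, -0.003], [0.999, -0.046, -0.001], [-0.001, -0.003, -1.0]]
ft_force: [-0.0, 0.1, 0.5]
grip_width: 0.0852
```

```bash
python3 g.py .654 .07 .03 -3
python3 - <<'E'
from h import *
p,d=get_image('wrist');cv2.imwrite('pics/w1.png',p[:,:,::-1])
E
```

```text
t 1.35 pos [0.653  0.0699 0.1787] cm [ 0.04  0.14 14.87] turn 0.4 F [-0.   0.1  0.5]
```

View pics/w1.png

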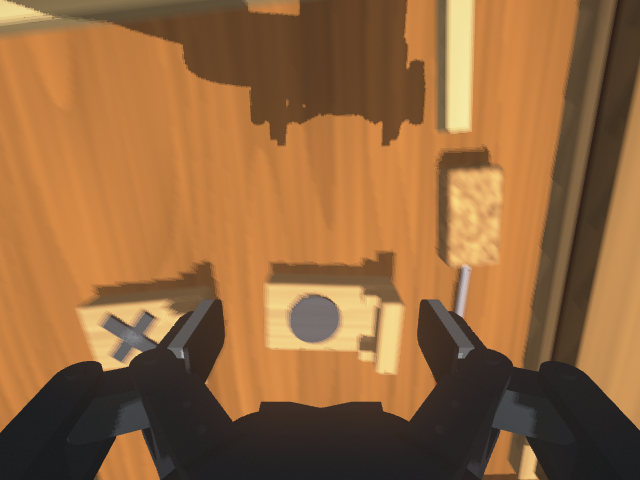

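The wrist view shows the disc bracket (335,315) centred between the fingers in x, with a clear bench strip on its left side. The sanding block (475,215) is well away. I can descend.

Call:
apply_moves(
  motion=[
    {"tx": 0,"ty": 0.2,"tz": 4,"turn": 0,"jaw": 1},
    {"tx": 0,"ty": 0.2,"tz": 8,"turn": 0,"jaw": 1},
    {"tx": 0,"ty": 0.2,"tz": 12,"turn": 0,"jaw": 1},
    {"tx": 0,"ty": 0.2,"tz": 15,"turn": 0,"jaw": 1},
    {"tx": 0,"ty": 0.2,"tz": 15.5,"turn": 0,"jaw": 1},
  ],
)

```text
time_s: 1.82
position: [0.6548, 0.0639, 0.0143]
tool_rot: [[0.051, 0.999, -0.015], [0.999, -0.051, -0.002], [-0.003, -0.015, -1.0]]
ft_force: [-0.4, 0.3, -0.8]
grip_width: 0.0856
```

```bash
python3 g.py .656 .03 .022 -3
python3 - <<'E'
from h import *
p,d=get_image('side');cv2.imwrite('pics/s1.png',cv2.resize(p[:,:,::-1],(800,600)))
E
```

```text
t 1.8167 pos [0.6548 0.0639 0.0143] cm [-3.38  0.28 -0.76] turn 0.1 F [-0.4  0.3 -0.8]
```

View pics/s1.png

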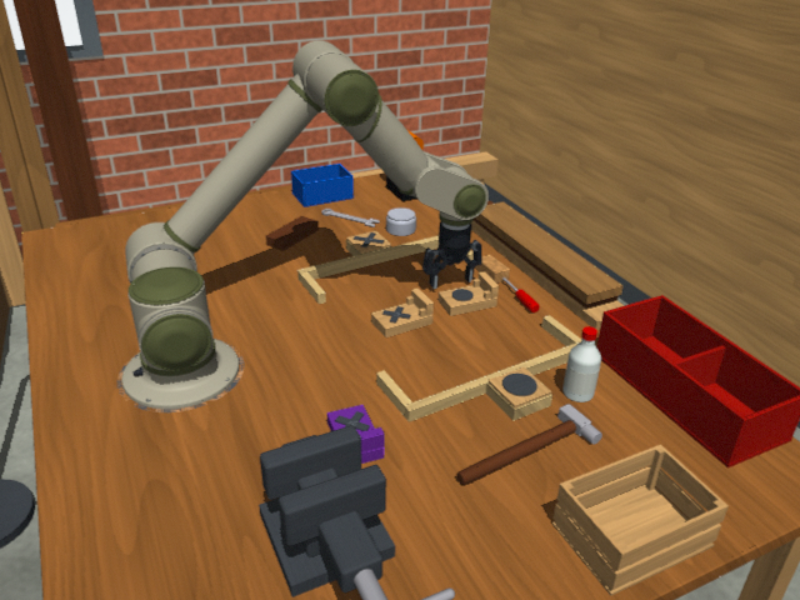

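The side view shows the open fingers at (455,270), just behind the disc bracket (470,297) and low enough. There is no contact force yet, so I'll start pushing.

Call:
apply_moves(
  motion=[
    {"tx": -1.5,"ty": 0.1,"tz": 0,"turn": 0,"jaw": 1},
    {"tx": -2.8,"ty": 0.1,"tz": 0,"turn": 0,"jaw": 1},
    {"tx": -3.6,"ty": 0.1,"tz": 0,"turn": 0,"jaw": 1},
    {"tx": -4.6,"ty": 0.1,"tz": 0,"turn": 0,"jaw": 1},
    {"tx": -6,"ty": 0,"tz": 0,"turn": 0,"jaw": 1},
  ],
)

```text
time_s: 2.28
position: [0.6536, 0.0031, 0.0184]
tool_rot: [[0.05, 0.999, -0.009], [0.999, -0.05, -0.002], [-0.003, -0.008, -1.0]]
ft_force: [0.4, 2.2, 0.8]
grip_width: 0.0849
```

```bash
python3 g.py .654 -.188 .015 0
python3 - <<'E'
from h import *
p,d=get_image('wrist');cv2.imwrite('pics/w2.png',p[:,:,::-1])
E
```

```text
t 2.2833 pos [0.6536 0.0031 0.0184] cm [-19.09   1.     0.39] turn -2.9 F [0.4 2.2 0.8]
```

View pics/w2.png

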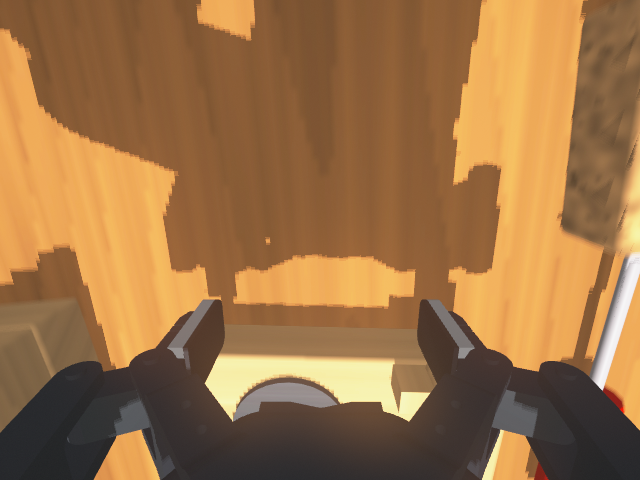

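Both fingers push squarely on the foot's long side (edge along row ~330), with 2.2 N. I'll carry on.

Call:
apply_moves(
  motion=[
    {"tx": -1.6,"ty": 0.1,"tz": 0.2,"turn": -0.5,"jaw": 1},
    {"tx": -3.2,"ty": 0.2,"tz": 0.3,"turn": -1,"jaw": 1},
    {"tx": -4.8,"ty": 0.2,"tz": 0.3,"turn": -1.5,"jaw": 1},
    {"tx": -6.4,"ty": 0.3,"tz": 0.3,"turn": -2,"jaw": 1},
    {"tx": -8,"ty": 0.4,"tz": 0.3,"turn": -2.5,"jaw": 1},
  ],
)

```text
time_s: 2.75
position: [0.6529, -0.0812, 0.0158]
tool_rot: [[0.008, 1.0, -0.009], [1.0, -0.008, -0.004], [-0.004, -0.009, -1.0]]
ft_force: [-0.5, 0.6, 0.1]
grip_width: 0.0854
```

```bash
python3 g.py .654 -.188 .015 2
```

```text
t 2.75 pos [ 0.6529 -0.0812  0.0158] cm [-10.68   0.2    0.12] turn -2.5 F [-0.5  0.6  0.1]
```

Call:
apply_moves(
  motion=[
    {"tx": -1.6,"ty": 0,"tz": 0.1,"turn": -0.5,"jaw": 1},
    {"tx": -3.2,"ty": 0,"tz": 0.1,"turn": -1,"jaw": 1},
    {"tx": -4.8,"ty": 0.1,"tz": 0.1,"turn": -1.5,"jaw": 1},
    {"tx": -6.4,"ty": 0.1,"tz": 0.1,"turn": -2,"jaw": 1},
    {"tx": -7.6,"ty": 0.2,"tz": 0.1,"turn": -2.5,"jaw": 1},
  ],
)

```text
time_s: 3.17
position: [0.654, -0.1589, 0.0154]
tool_rot: [[-0.035, 0.999, -0.009], [0.999, 0.035, -0.004], [-0.004, -0.009, -1.0]]
ft_force: [0.2, 0.9, 0.9]
grip_width: 0.0853
```

```bash
python3 g.py .654 -.188 .015 2;python3 - <<'E'
from h import *
p,d=get_image('top');cv2.imwrite('pics/t2.png',cv2.resize(p[100:320,280:530,::-1],None,fx=2.7,fy=2.7))
E
```

```text
t 3.1667 pos [ 0.654  -0.1589  0.0154] cm [-2.9  -0.1   0.05] turn -0.0 F [0.2 0.9 0.9]
```

View pics/t2.png

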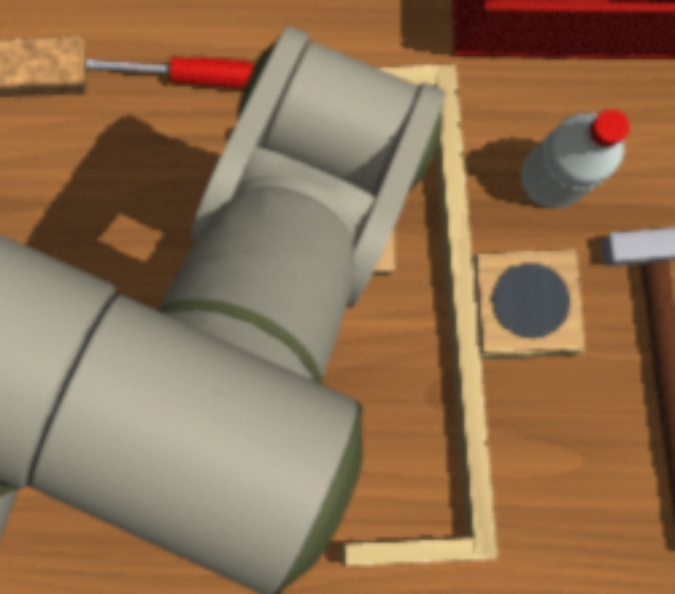

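The arm covers the bracket, but its near right corner shows at crop (393,270), which puts its right side at y ≈ -0.24. That matches the TCP estimate (origin ≈ -0.205), so 3 cm more is needed.

Call:
apply_moves(
  motion=[
    {"tx": -1.2,"ty": 0,"tz": 0,"turn": 0,"jaw": 1},
    {"tx": -2.2,"ty": 0,"tz": 0,"turn": 0,"jaw": 1},
    {"tx": -2.8,"ty": 0,"tz": 0,"turn": 0,"jaw": 1},
    {"tx": -3.1,"ty": 0,"tz": 0,"turn": 0,"jaw": 1},
    {"tx": -3.1,"ty": 0,"tz": 0,"turn": 0,"jaw": 1},
  ],
)

```text
time_s: 3.63
position: [0.6554, -0.1925, 0.0156]
tool_rot: [[-0.033, 0.999, -0.008], [0.999, 0.033, -0.005], [-0.005, -0.008, -1.0]]
ft_force: [0.0, -0.2, 0.4]
grip_width: 0.0856
```

Call:
apply_moves(
  motion=[
    {"tx": 2,"ty": 0,"tz": 0,"turn": 0,"jaw": 1},
    {"tx": 4,"ty": 0,"tz": -1,"turn": 0,"jaw": 1},
    {"tx": 6,"ty": -1,"tz": -4.5,"turn": 0,"jaw": 1},
    {"tx": 8,"ty": -2,"tz": -8,"turn": 0,"jaw": 1},
    {"tx": 10,"ty": -4,"tz": -11.5,"turn": 0,"jaw": 1},
  ],
)

```text
time_s: 4.05
position: [0.6147, -0.0931, 0.1291]
tool_rot: [[-0.035, 0.999, -0.007], [0.999, 0.035, -0.005], [-0.005, -0.008, -1.0]]
ft_force: [0.4, -1.2, 0.7]
grip_width: 0.0856
```

```bash
python3 g.py .479 -.125 .15 3
```

```text
t 4.05 pos [ 0.6147 -0.0931  0.1291] cm [ -2.73 -13.69  -1.97] turn -1.0 F [ 0.4 -1.2  0.7]
```

Call:
apply_moves(
  motion=[
    {"tx": -0.6,"ty": -3.4,"tz": 0,"turn": -0.5,"jaw": 1},
    {"tx": -1.2,"ty": -7,"tz": 0,"turn": -1,"jaw": 1},
    {"tx": -1.8,"ty": -10.5,"tz": 0,"turn": -1,"jaw": 1},
    {"tx": -2.4,"ty": -13.7,"tz": 0,"turn": -1,"jaw": 1},
    {"tx": -2.4,"ty": -13.7,"tz": 0,"turn": -1,"jaw": 1},
  ],
)

```text
time_s: 4.47
position: [0.4738, -0.1211, 0.1303]
tool_rot: [[-0.051, 0.999, -0.011], [0.999, 0.051, -0.004], [-0.004, -0.011, -1.0]]
ft_force: [1.3, 0.6, -0.2]
grip_width: 0.0853
```

```bash
python3 g.py .479 -.115 .016 3;python3 - <<'E'
from h import *
p,d=get_image('wrist')
q,d=get_image('top');cv2.imwrite('pics/t3.png',np.hstack([cv2.resize(p[:,:,::-1],(400,300)),cv2.resize(q[:,:,::-1],(400,300))]))
c=camera_params('top')
E
```

```text
t 4.4667 pos [ 0.4738 -0.1211  0.1303] cm [ 0.63  0.68 11.43] turn -0.1 F [ 1.3  0.6 -0.2]
```

View pics/t3.png

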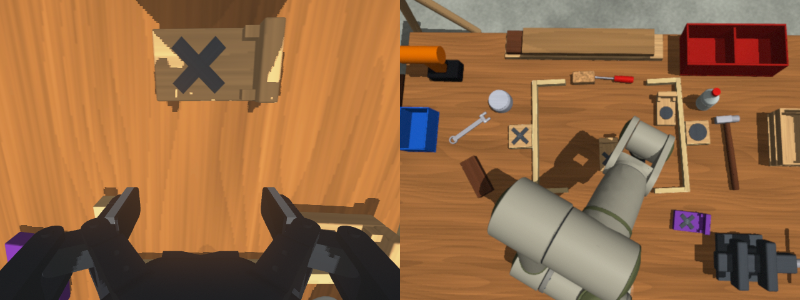

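In the top view the disc bracket is in the right bay at (666,113). In the wrist view the cross bracket (215,62) lies ahead of both fingers and is nearly square to them. I'll descend and push left.

Call:
apply_moves(
  motion=[
    {"tx": 0.6,"ty": 0.5,"tz": 3.5,"turn": 0,"jaw": 1},
    {"tx": 0.6,"ty": 0.8,"tz": 7,"turn": 0,"jaw": 1},
    {"tx": 0.6,"ty": 0.9,"tz": 10,"turn": 0,"jaw": 1},
    {"tx": 0.6,"ty": 0.9,"tz": 11.3,"turn": 0,"jaw": 1},
    {"tx": 0.6,"ty": 0.9,"tz": 11.4,"turn": 0,"jaw": 1},
  ],
)

```text
time_s: 4.98
position: [0.4863, -0.1151, 0.014]
tool_rot: [[-0.052, 0.999, -0.01], [0.999, 0.052, -0.004], [-0.003, -0.011, -1.0]]
ft_force: [-0.6, 0.4, 0.3]
grip_width: 0.0856
```

```bash
python3 g.py .482 .142 .015 3
```

```text
t 4.9833 pos [ 0.4863 -0.1151  0.014 ] cm [25.7   0.91 -0.19] turn -0.0 F [-0.6  0.4  0.3]
```

Call:
apply_moves(
  motion=[
    {"tx": 1.5,"ty": 0,"tz": 0,"turn": 0,"jaw": 1},
    {"tx": 3,"ty": 0,"tz": 0,"turn": 0,"jaw": 1},
    {"tx": 4,"ty": 0,"tz": 0,"turn": 0,"jaw": 1},
    {"tx": 5,"ty": 0.1,"tz": 0,"turn": 0,"jaw": 1},
    {"tx": 6.5,"ty": 0.2,"tz": 0,"turn": 0,"jaw": 1},
  ],
)

```text
time_s: 5.4
position: [0.4861, -0.0502, 0.0145]
tool_rot: [[-0.052, 0.999, -0.008], [0.999, 0.052, -0.005], [-0.005, -0.008, -1.0]]
ft_force: [-0.0, -1.9, 0.3]
grip_width: 0.0855
```

```bash
python3 g.py .482 .142 .015 3
```

```text
t 5.4 pos [ 0.4861 -0.0502  0.0145] cm [19.21  0.59 -0.14] turn -0.0 F [-0.  -1.9  0.3]
```

Call:
apply_moves(
  motion=[
    {"tx": 1.6,"ty": 0,"tz": 0,"turn": 0,"jaw": 1},
    {"tx": 3.2,"ty": 0.1,"tz": 0,"turn": 0,"jaw": 1},
    {"tx": 4.8,"ty": 0.2,"tz": 0,"turn": 0,"jaw": 1},
    {"tx": 6.4,"ty": 0.3,"tz": 0,"turn": 0,"jaw": 1},
    {"tx": 8,"ty": 0.4,"tz": 0,"turn": 0,"jaw": 1},
  ],
)

```text
time_s: 5.82
position: [0.4869, 0.0307, 0.015]
tool_rot: [[-0.053, 0.999, -0.006], [0.999, 0.053, -0.006], [-0.006, -0.006, -1.0]]
ft_force: [0.3, -2.4, 0.7]
grip_width: 0.0853
```

Call:
apply_moves(
  motion=[
    {"tx": 1.6,"ty": 0,"tz": 0,"turn": 0,"jaw": 1},
    {"tx": 3.2,"ty": 0.1,"tz": 0,"turn": 0,"jaw": 1},
    {"tx": 4.8,"ty": 0.2,"tz": 0,"turn": 0,"jaw": 1},
    {"tx": 6.4,"ty": 0.3,"tz": 0,"turn": 0,"jaw": 1},
    {"tx": 8,"ty": 0.4,"tz": 0,"turn": 0,"jaw": 1},
  ],
)

```text
time_s: 6.23
position: [0.4875, 0.1117, 0.0153]
tool_rot: [[-0.053, 0.999, -0.004], [0.999, 0.053, -0.006], [-0.006, -0.004, -1.0]]
ft_force: [-0.3, -1.8, 1.3]
grip_width: 0.0854
```

```bash
python3 g.py .482 .142 .015 3
```

```text
t 6.2333 pos [0.4875 0.1117 0.0153] cm [ 3.05 -0.39  0.02] turn 0.0 F [-0.3 -1.8  1.3]
```

Call:
apply_moves(
  motion=[
    {"tx": 1.2,"ty": 0,"tz": 0,"turn": 0,"jaw": 1},
    {"tx": 2.2,"ty": 0,"tz": 0,"turn": 0,"jaw": 1},
    {"tx": 2.9,"ty": 0,"tz": 0,"turn": 0,"jaw": 1},
    {"tx": 3.2,"ty": 0,"tz": 0,"turn": 0,"jaw": 1},
    {"tx": 3.2,"ty": 0,"tz": 0,"turn": 0,"jaw": 1},
  ],
)

```text
time_s: 6.65
position: [0.4859, 0.1441, 0.0153]
tool_rot: [[-0.054, 0.999, -0.003], [0.999, 0.054, -0.006], [-0.006, -0.004, -1.0]]
ft_force: [-0.9, -0.6, -0.4]
grip_width: 0.0857
```

Call:
apply_moves(
  motion=[
    {"tx": -2,"ty": 0,"tz": 0,"turn": 0,"jaw": 1},
    {"tx": -4,"ty": 0,"tz": -1,"turn": 0,"jaw": 1},
    {"tx": -6,"ty": 0,"tz": -4,"turn": 0,"jaw": 1},
    {"tx": -8,"ty": -1,"tz": -7.5,"turn": 0,"jaw": 1},
    {"tx": -11,"ty": -2,"tz": -10,"turn": 0,"jaw": 1},
  ],
)

```text
time_s: 7.07
position: [0.4722, 0.0332, 0.118]
tool_rot: [[-0.054, 0.999, -0.002], [0.999, 0.054, -0.006], [-0.006, -0.002, -1.0]]
ft_force: [-0.1, -0.6, 0.3]
grip_width: 0.0858
```

Call:
apply_moves(
  motion=[
    {"tx": -1,"ty": -2,"tz": -3.5,"turn": 0,"jaw": 1},
    {"tx": -2,"ty": -4,"tz": -7,"turn": 0,"jaw": 1},
    {"tx": -3,"ty": -6,"tz": -10,"turn": 0,"jaw": 1},
    {"tx": -3,"ty": -8,"tz": -13,"turn": 0,"jaw": 1},
    {"tx": -3,"ty": -9,"tz": -15,"turn": 0,"jaw": 1},
  ],
)

```text
time_s: 7.48
position: [0.3826, -0.0014, 0.2709]
tool_rot: [[-0.052, 0.999, 0.001], [0.999, 0.052, -0.007], [-0.007, 0.0, -1.0]]
ft_force: [0.3, -0.5, 1.1]
grip_width: 0.0851
```

```bash
python3 g.py .482 .142 .015 3;python3 - <<'E'
from h import *
p,d=get_image('top');cv2.imwrite('pics/t4.png',p[:,:,::-1])
E
```

```text
t 7.4833 pos [ 0.3826 -0.0014  0.2709] cm [13.97 10.67 25.5 ] turn 0.0 F [ 0.3 -0.5  1.1]
```

View pics/t4.png

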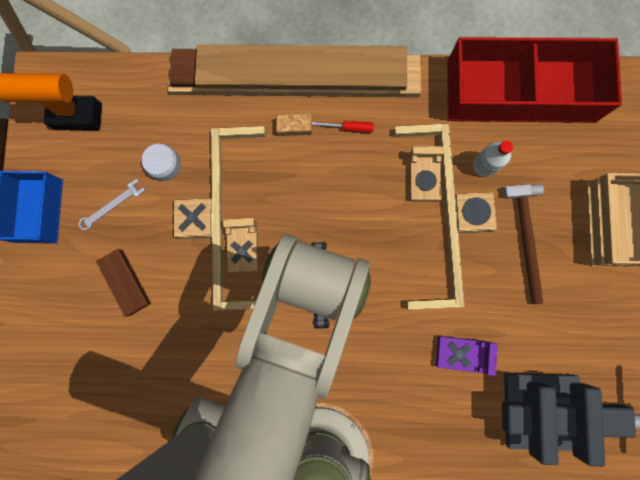

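Both brackets are in their matching bays: disc at (426,180), right, and cross at (241,252), left. The bystanders look unmoved. Now I'll check this in numbers.

Run:
```python
from h import *
c=camera_params('top');p=cv2.imread('pics/t4.png')[:,:,::-1].copy()
t=tags(p,c,{'disc':((414,167,438,193),.028),'cross':((228,240,254,264),.028)})
th=.06;B=np.array([[np.cos(th),np.sin(th)],[-np.sin(th),np.cos(th)]])
for k,o in(('disc',(.5615,-.238)),('cross',(.551,.190))): print(k,'in bay',(B@(t[k][2]-o)+[.014,0]).round(3))
g=lambda a:np.abs(cv2.absdiff(a,cv2.imread('pics/top0.png')[:,:,::-1])).max(2)
d=g(p)
for k,(x0,y0,x1,y1) in dict(tin=(138,142,184,184),cork_screw=(272,110,380,136),wrench=(76,176,148,232),offcut=(95,246,150,318),bottle=(470,138,515,182),mallet=(500,180,546,306),purple=(434,332,500,378)).items(): print(k,(d[y0:y1,x0:x1]>40).mean().round(3))
```

```text
disc [425.4 180.3] 319 [ 0.6425 -0.2408]
cross [241.3 252.6] 279 [0.4631 0.1899]
disc in bay [ 0.095 -0.008]
cross in bay [-0.074  0.005]
tin 0.0
cork_screw 0.0
wrench 0.0
offcut 0.0
bottle 0.0
mallet 0.0
purple 0.0
```

Both brackets are well within limits, and the robot is up and clear.

```bash
python3 -c "
from rig import *
print(close_job())"
```

```text
the job is handed in; nothing more can be done
None
```

Both brackets are in their matching bays and the job is handed in. I slid bracket_disc into the right bay (disc marker) and bracket_cross into the left bay (cross marker), pushing with the open fingers low on the foot's side.

My last checks from the top camera:

| Bracket | x in bay (mm) | y in bay (mm) | Limits (mm) |
|---|---|---|---|
| bracket_disc | +95 | -8 | x ±155, y -40 to +26 |
| bracket_cross | -74 | +5 | x ±155, y -26 to +40 |

- **Alignment and flatness:** both brackets looked in line with their bays and flat. I judged this by eye and did not measure the final angles.
- **Other things on the bench:** the image regions around all the bystanders and the purple look-alike were unchanged from the start.
- **Forces and time:** force readings taken between moves were at most about 2.5 N. The moves ended at about 7.5 s of the 61 s allowed, with the arm raised clear at 0.27 m.

No check failed or disagreed.

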